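# Tip the red-capped vial out of the sample carousel

## Robot

A 6-joint arm with a two-finger parallel gripper is mounted at the origin on the work surface. World frame = base frame: x ahead of the robot, y to its left, z up, the work surface at z = 0. Lengths are in m, angles in rad, forces in N, time in s.
With the tool pointing down it reaches from about 0.275 to 0.85 m from the base axis. Payload 19 kg.
Tool frame: the origin (TCP) lies at the very end of the fingers, on their centre line; the grasp point (between the pads) lies 19 mm behind it; z points along the fingers, y is the line along which they close (so a half turn about z gives the same grasp; the last joint's range is limited). The gripper opens to 85 mm and grips with 20 to 120 N. Pads are 22 mm wide; open, the fingers measure 114 mm over their backs; the gripper's body (76 mm by 85 mm) begins 54 mm behind the grasp point. The pads swing forward as they close: fully open they stand 13 mm farther back than shut.
Start: joints at [1.177, 0.15, 1.437, -0, 1.554, -0.134], TCP at [0.148, 0.556, 0.231] pointing down, gripper open.
Joint ranges: [-2.8, 2.8], [-0.68, 2.1], [0.12, 2.68], [-1.39, 4.53], [0.16, 2.79], [-2.81, 2.81]. Speed limits (rad/s): [1.89, 1.89, 2.22, 3.01, 3.01, 3.01].

## Interface

Orientations are given as a unit quaternion [x, y, z, w].
In Python, from plant import bot, imaging gives the robot as it stands.
- The arm moves only by the tool carry_out, never from a script. Its argument "plan" is a list that holds one entry, the list of rows, each a list of 7 numbers: the shift along the tool's x, y, z in cm, then the turn, a rotation vector about the tool's x, y, z in degrees, then the opening in per cent of the stroke, from 0 (shut) to 100 (fully open). In form: [[[x, y, z, ax, ay, az, gripper], ...]]. A call has exactly 10 rows; each row is the pose to reach, as a shift and turn from the pose commanded when the call began, along the tool's axes at that moment; what a row does not reach only later rows make up. A row lasts 1/8 s, in which the tool goes at most 62.5 mm and 10.7 degrees, less where a joint would pass 70% of its speed; a pose out of reach is approached as far as the arm can. A call with a gripper value outside its range is refused whole. The fingers move at their own pace and stop on an object; "grip_force" is the grip in N (left out, the last holds). Time passes only in rows, so rows that repeat a pose let the fingers close, or fill a call up. It gives the time, the measured TCP pose, the force, the opening and the grip force at its end, in the units of the state.
- bot.get_obs(): the state, without advancing time (a new reading comes with each control period).
- imaging.grab_frame(name): name is "scene" or "top" or "wrist"; returns a dict with "pixels" (480x640x3 uint8, blue, green, red), "z_map" (480x640 float32, m along the optical axis (not along the pixel's ray), 0 where there is no reading), "mtx" (3x3 intrinsics, pixels), "view" (4x4, takes a point from world to camera coordinates); the wrist camera has in their place "hand_eye" (4x4, takes a point from camera to tool coordinates, whose origin is the TCP and whose axes are the flange's). Camera axes: x right, y down, z forward; pixel columns grow to the right and rows downward; lengths in m; the calibration is good to about 2 mm. The wrist camera is an equidistant fisheye: a pixel r from the principal point sees the ray r / f radians off the axis. A picture is of the moment at which its call begins: read the wrist's pose just before it.
- bot.hand_in(): hands the job in; it is judged then, once.
The state is a dict: "t": time; "qpos": joint angles; "qvel": joint speeds; "joint_torque": joint torques, N m; "ee_pos": TCP position; "orientation": TCP orientation; "contact_force": force on the tool from outside, world axes, zero at the start; "wrist_torque": the same for the moment, N m; "opening": opening from 0.0 (shut) to 1.0 (fully open); "finger_force": force on a finger pad.
Only numpy, scipy, OpenCV 4.12 (cv2) and the standard library are available. Lean on these libraries where they do the work, as an engineer would, in place of code of your own. Each camera call takes 0.05 s, during which the arm holds its last target. There are 200 camera calls.

## Task

Discard the red-capped vial from the sample carousel without touching any vial: bring the steel catch tray well under the chute mouth, and turn the carousel until the red-capped vial stands over the yellow trap. Then press the trap lever down so that the vial drops through and slides into the tray, and let the lever come back up. Leave the other vials in their pockets and everything else on the bench where it stands.

Things in the scene. Friction and masses are not known exactly. Their poses are not given: they have to be found in the camera images.
- module: fixed white carousel module, housing 260 (x) x 276 (y) x 145 mm high with a grey deck on top; origin on the table under the wheel axis, z up. In its own frame the flat discharge face is at y = -116 mm with the chute coming out of it towards -y; a rear column (44 x 34 mm, at y = +140) rises to 300 mm and carries a sampling arm, 36 mm wide, over the wheel from the column to y = +58, its underside 258 mm up (a needle guide under it at y = +80 reaches down to 212 mm).
- trap_centre (a point): centre of the drop hole, at deck height (145 mm above the table), 80 mm from the wheel axis on the module's -y side; the hole is 34 x 36 mm, closed flush by a yellow hinged trap flap with yellow marking lines round it
- chute_mouth (a point): middle of the lower lip of the steel chute, 40 mm above the table, 26 mm out from the discharge face; the chute is 34 mm wide inside (40 outside), its side walls end 82 mm up at most, and vials slide out of it towards the module's -y. The tray (32 mm high) passes under the lip with 5 mm to spare; it is well placed with its side against the discharge face, centred on the chute
- wheel (a joint): angle of the blue carousel wheel about its upright axis (over the module's origin), rad, 0 at the start, positive anticlockwise seen from above; turns without stop either way, with light friction (about 0.15 N m, so 1.5 N at a post), and stays where it is left. It has eight bottomless tube pockets (inside 25 mm, 27 mm high above the deck) every 45 degrees, 80 mm from the axis; the vials stand in them on the deck and are carried round, with about 1 mm of play
- post0 (a point): top centre of turning post 0: orange upright post of the wheel, to push it round by, 12 mm in diameter, 102 mm from the axis, midway between two pockets, its top 220 mm above the table (75 mm above the deck, 29 mm above the vial caps); the four posts are 90 degrees apart and turn with the wheel
- post1 (a point): top centre of turning post 1: orange upright post of the wheel, to push it round by, 12 mm in diameter, 102 mm from the axis, midway between two pockets, its top 220 mm above the table (75 mm above the deck, 29 mm above the vial caps); the four posts are 90 degrees apart and turn with the wheel
- post2 (a point): top centre of turning post 2: orange upright post of the wheel, to push it round by, 12 mm in diameter, 102 mm from the axis, midway between two pockets, its top 220 mm above the table (75 mm above the deck, 29 mm above the vial caps); the four posts are 90 degrees apart and turn with the wheel
- post3 (a point): top centre of turning post 3: orange upright post of the wheel, to push it round by, 12 mm in diameter, 102 mm from the axis, midway between two pockets, its top 220 mm above the table (75 mm above the deck, 29 mm above the vial caps); the four posts are 90 degrees apart and turn with the wheel
- trap_lever (a joint): angle of the trap lever, rad: 0 up at rest (trap closed), 1.1 fully pressed down (trap hangs open); sprung, it returns to 0 by itself when let go (3 N at the grip at first, 6 N fully down); press it all the way down (1 or more) for a vial to fall freely
- lever_tip (a point): centre of the lever's orange grip roller (18 mm diameter, 36 mm long along the module's x). The lever is hinged on the discharge face at module x = -80, y = -124, z = 130 mm, is 55 mm long, points to the module's -y and 0.5 rad upwards at rest; pressed down, the roller moves in an arc from 156 mm to 99 mm above the table (0.6 rad below level)
- vial_red: the red-capped sample vial to be tipped out: glass, 23 mm in diameter, 46 mm high, 22 g; origin at the centre of its underside, z up; stands in a wheel pocket on the deck
- vial_red_centre (a point): the middle of the red-capped vial, on its axis, 23 mm from either end
- vial_a: another vial of the same size standing in another wheel pocket, aluminium cap; origin at the centre of its underside
- vial_b: another vial of the same size standing in another wheel pocket, aluminium cap; origin at the centre of its underside
- vial_c: another vial of the same size standing in another wheel pocket, blue cap; origin at the centre of its underside
- vial_d: another vial of the same size standing in another wheel pocket, green cap; origin at the centre of its underside
- tray: loose catch tray of steel with a black rubber floor, outside 110 x 110 x 32 mm high, walls and floor 4 mm, about 0.25 kg; origin at the centre of its underside, z up; its grip tab is on its -y side
- tray_tab (a point): top centre of the tray's black grip tab: an upright plate 12 mm thick (along the tray's y), 40 mm wide (along its x), 66 mm high from the table, standing outside the tray's -y wall, 61 mm from the tray's centre; 34 mm of it stand free above the tray wall
- amber_bottle: bystander: amber glass bottle, 68 mm diameter, 140 mm high, beside the chute on the module's +x side; origin at the centre of its underside
- cap_jar: bystander: small glass jar with a white lid, 48 mm diameter, 52 mm high, beside the chute on the lever's side; origin at the centre of its underside
- clear_bottle: bystander: clear bottle with a blue cap, 64 mm diameter, 125 mm high, standing out in front of the discharge face on the lever's side; origin at the centre of its underside
- beaker: bystander: small glass beaker, 56 mm diameter, 70 mm high; origin at the centre of its underside
- crimper: bystander: hand crimper lying flat, about 190 x 65 x 22 mm, long along its x; origin under its middle
- marker: bystander: marker pen lying flat, 125 mm long along its x, 18 mm thick; origin under its middle

How it is judged:
By the outcome, as a careful person would: the job done as asked, in the order asked, and still so for the second after the job is handed in, with the robot touching nothing.
It also fails if it takes over 58 s, if anything falls off the work surface, if the arm or the gripper's body presses on something with over 40 N, if the wrist force passes 120 N, or if a joint passes its speed limit or range.

## Working session

There is one attempt and no reset: what is moved stays moved. The work goes in short steps, Python scripts to look and compute and a tool call to move; the robot and the scene stay as the last step left them, time stands still between calls to the robot, and variables do not carry over. Pictures are saved under pics/ and viewed, at most 11 in all, crops included, and the job is handed in when it is done.

Besides the shell and the picture viewer there is one more tool, called after "Request:" as name([rows], argument=value, ...), one row to a line, values as JSON. carry_out: Moves the arm, as the interface text tells. Its arguments: {"type":"object","properties":{"plan":{"type":"array","items":{"type":"array","items":{"type":"array","items":{"type":"number"}}}},"grip_force":{"type":"number"}},"required":["plan"]}

```bash
mkdir -p pics; cat > h.py <<'E'
import numpy as np,cv2
from plant import bot,imaging
def world(f):
    K=f['mtx'];V=np.linalg.inv(f['view']);z=f['z_map']
    v,u=np.mgrid[0:480,0:640]
    P=np.stack([(u-K[0,2])/K[0,0]*z,(v-K[1,2])/K[1,1]*z,z],-1)
    return P@V[:3,:3].T+V[:3,3]
E
python3 - <<'E'
from h import *
for n in('scene','top'):
    f=imaging.grab_frame(n); cv2.imwrite(f'pics/{n}0.png',f['pixels']); np.savez(f'{n}0.npz',**f)
    print(n,np.linalg.inv(f['view'])[:3,3],f['mtx'][0,0])
o=bot.get_obs();print(o['t'],o['ee_pos'],o['orientation'])
E
```

```text
scene [1.14297321 0.39259914 0.73662164] 498.6215349296352
top [ 0.3009464  -0.15611603  1.4214889 ] 553.6429756445116
0.1 [0.14763417 0.55549483 0.23074784] [ 1.29522336e-01  9.91576356e-01 -5.23177034e-04 -1.41556570e-04]
```

View pics/scene0.png

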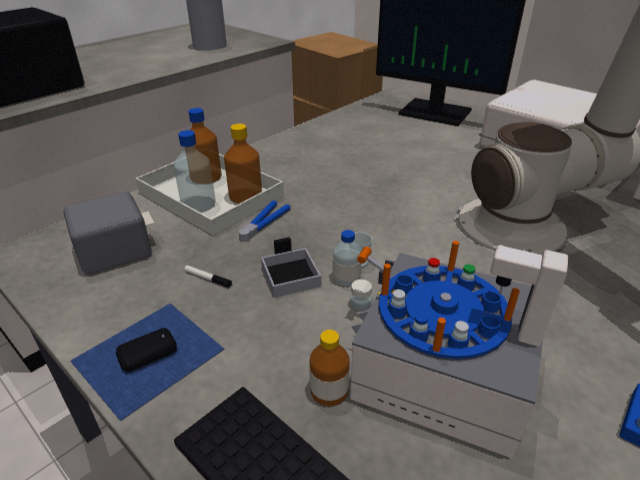

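View pics/top0.png

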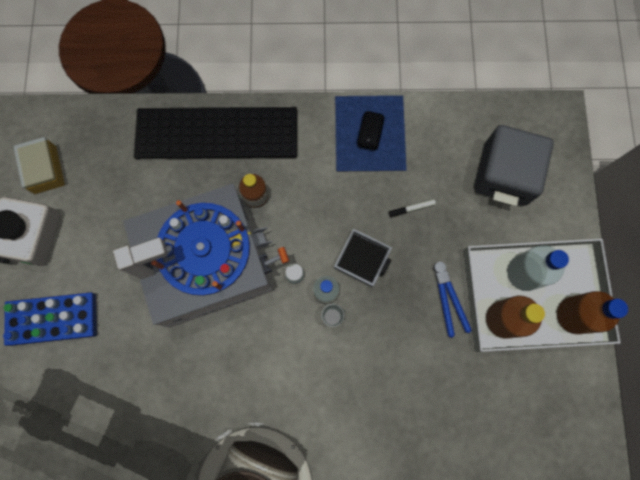

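Scene shows the module with wheel around (445,305), tray (290,270), and small bottles/jar near the chute. Top shows the wheel hub (201,247), red cap (226,270), lever roller (283,255), jar (294,272), tray (363,257) with its tab at (386,268), clear bottle (326,290), and amber bottle (253,188).

```bash
python3 - <<'E'
from h import *
f=dict(np.load('top0.npz'));P=world(f);im=f['pixels'];hsv=cv2.cvtColor(im,cv2.COLOR_BGR2HSV)
cv2.imwrite('pics/crop0.png',cv2.resize(im[165:345,100:410],None,fx=2.55,fy=2.55,interpolation=cv2.INTER_CUBIC))
K=f['mtx']; V=f['view']; Vi=np.linalg.inv(V)
def at(u,v,z):
    d=Vi[:3,:3]@np.array([(u-K[0,2])/K[0,0],(v-K[1,2])/K[1,1],1]);c=Vi[:3,3];return c+d*(z-c[2])/d[2]
def blobs(name,m,mn=4):
    n,l,s,c=cv2.connectedComponentsWithStats(m.astype(np.uint8))
    for i in range(1,n):
        if s[i,4]>=mn: q=P[l==i]; print(name,c[i].round(1),s[i,4],np.median(q,0).round(3),'zmax',q[:,2].max().round(3))
roi=np.zeros((480,640),bool);roi[165:345,110:410]=1
H,S,Vv=[hsv[...,i].astype(int) for i in range(3)]
blobs('orange',roi&(H>=3)&(H<14)&(S>150)&(Vv>110))
blobs('red',roi&((H<3)|(H>174))&(S>150)&(Vv>90))
blobs('yellow',roi&(H>20)&(H<33)&(S>130)&(Vv>110))
blobs('green',roi&(H>45)&(H<80)&(S>100))
blobs('blue',roi&(H>100)&(H<125)&(S>150),60)
blobs('deck',roi&(abs(P[...,2]-.145)<.006),200)
m=(abs(P[...,2]-.145)<.006)&roi
r=cv2.minAreaRect(P[m][:,:2].astype(np.float32)*1000);print(r)
m=(P[...,2]>.024)&(P[...,2]<.045)&roi; m[:,:332]=0
r=cv2.minAreaRect(P[m][:,:2].astype(np.float32)*1000);print('tray',r)
m=(P[...,2]>.055)&(P[...,2]<.075)&roi; m[:,:345]=0;print('tab',m.sum(),P[m].mean(0))
if m.sum()>4: print(cv2.minAreaRect(P[m][:,:2].astype(np.float32)*1000))
for n,u,v,z in[('hub',201,247,.2),('jar',294,272,.052),('clear',326,287,.125),('beaker',332,316,.07)]: print(n,P[v,u],at(u,v,z))
E
```

```text
orange [178.4 202.4] 13 [0.646 0.159 0.218] zmax 0.224
orange [238.1 223.1] 8 [0.596 0.022 0.219] zmax 0.224
orange [282.8 254.7] 87 [ 0.533 -0.075  0.164] zmax 0.171
orange [214.7 283.5] 12 [0.46  0.07  0.221] zmax 0.226
red [224.6 268. ] 45 [0.499 0.054 0.192] zmax 0.198
yellow [249.1 179.4] 126 [0.724 0.01  0.14 ] zmax 0.147
yellow [237.6 236.2] 13 [0.582 0.033 0.147] zmax 0.152
yellow [235.4 243.1] 17 [0.566 0.04  0.145] zmax 0.15
green [199.2 280. ] 56 [0.472 0.111 0.192] zmax 1.421
blue [203.2 248.2] 4154 [0.55  0.111 0.159] zmax 1.421
blue [326. 286.] 98 [ 0.465 -0.174  0.125] zmax 0.13
deck [203.3 269.6] 3997 [0.466 0.11  0.145] zmax 0.151
deck [147.3 224.2] 1183 [0.614 0.25  0.146] zmax 0.151
((556.9547729492188, 109.7388916015625), (269.141357421875, 339.7489929199219), 20.86336898803711)
tray ((492.8634948730469, -244.15335083007812), (120.73696899414062, 239.0718536376953), 62.26444625854492)
tab 79 [ 0.52229546 -0.32194851  0.06573693]
((522.72021484375, -322.2003479003906), (11.087255477905273, 38.947914123535156), 62.38308334350586)
hub [0.54999045 0.11171305 0.1802815 ] [0.546034   0.10745817 0.2       ]
jar [ 0.51019077 -0.09536212  0.0513563 ] [ 0.51009247 -0.09539066  0.052     ]
clear [ 0.46293237 -0.17386359  0.12358797] [ 0.46275614 -0.17384429  0.125     ]
beaker [ 0.40372706 -0.18983374  0.00614309] [ 0.39908985 -0.18831248  0.07      ]
```

View pics/crop0.png

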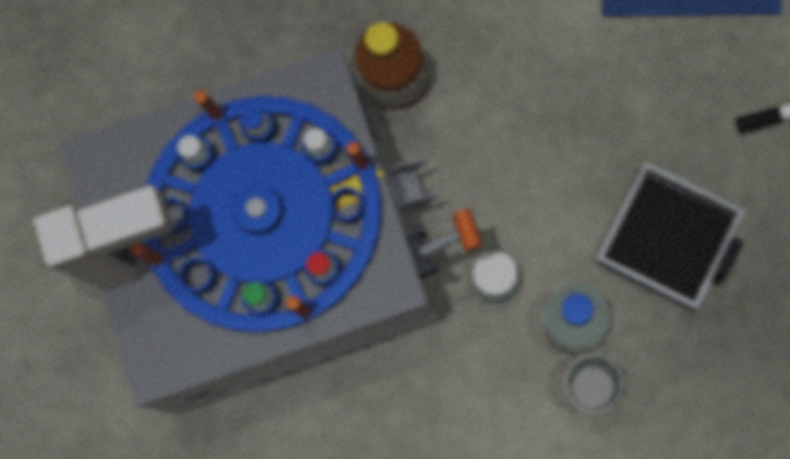

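The crop shows tray floor centre (672,232), tab (728,262), roller (467,230), trap yellow lines (350,190), red cap (318,264), column/arm at left (100,220), jar (495,274).

```bash
python3 - <<'E'
from h import *
f=dict(np.load('top0.npz'));P=world(f);im=f['pixels'];hsv=cv2.cvtColor(im,cv2.COLOR_BGR2HSV)
H,S,Vv=[hsv[...,i].astype(int) for i in range(3)]
ax=np.array([.553,.1145])
roi=np.zeros((480,640),bool);roi[165:345,110:410]=1
m=(P[...,2]>.28)&(P[...,2]<.32)&roi; r=cv2.minAreaRect(P[m][:,:2].astype(np.float32)*1000); print('arm top',m.sum(),r)
# deck region fit: points at deck or wheel height, front edge farthest along -y
for yaw in (17,18,19,20,21,22):
    a=np.radians(yaw);R=np.array([[np.cos(a),np.sin(a)],[-np.sin(a),np.cos(a)]])
    q=(P[...,:2]-ax)@R.T*1000
    d=(abs(P[...,2]-.145)<.005)&roi&(q[...,1]>-125)&(abs(q[...,0])<140)
    out=[]
    for lo in range(-120,121,20):
        s=d&(q[...,0]>=lo)&(q[...,0]<lo+20); out.append(np.percentile(q[s][:,1],1) if s.sum()>10 else np.nan)
    t=[]
    for lo in range(-110,150,20):
        s=d&(q[...,1]>=lo)&(q[...,1]<lo+20); t.append(np.percentile(q[s][:,0],1) if s.sum()>10 else np.nan)
    print(yaw,'front',np.round(out),'left',np.round(t))
o=roi&(H>=3)&(H<14)&(S>150)&(Vv>110)&(P[...,2]>.15)&(P[...,2]<.18);print('roller',cv2.minAreaRect(P[o][:,:2].astype(np.float32)*1000))
b=(P[...,2]<.012)&(Vv<45)&roi; b[:,:335]=0;b[:225]=0
n,l,s,c=cv2.connectedComponentsWithStats(b.astype(np.uint8));i=1+s[1:,4].argmax();print('floor',cv2.minAreaRect(P[l==i][:,:2].astype(np.float32)*1000))
print(np.radians(1),bot.get_obs()['qpos'])
E
```

```text
arm top 956 ((518.22021484375, 216.30259704589844), (45.796871185302734, 99.25370788574219), 20.320539474487305)
17 front [-117. -119. -116. -121. -116. -115. -115. -113. -112. -111. -110. -109.
 -109.] left [-124. -125. -126. -127. -128. -129. -130. -130. -131. -131. -133. -134.
 -134.]
18 front [-115. -119. -116. -119. -114. -115. -114. -114. -114. -112. -111. -110.
 -111.] left [-126. -127. -127. -128. -128. -129. -130. -130. -130. -129. -131. -131.
 -131.]
19 front [-113. -119. -119. -115. -114. -115. -114. -114. -114. -113. -113. -112.
 -113.] left [-128. -128. -128. -128. -129. -129. -130. -129. -129. -128. -129. -129.
 -129.]
20 front [-113. -115. -120. -114. -113. -115. -115. -115. -115. -114. -114. -114.
 -114.] left [-130. -130. -129. -129. -129. -129. -129. -128. -128. -127. -127. -127.
 -126.]
21 front [-114. -111. -121. -113. -113. -115. -115. -115. -116. -116. -115. -116.
 -115.] left [-131. -131. -130. -130. -129. -129. -129. -128. -127. -125. -125. -125.
 -124.]
22 front [-117. -109. -121. -112. -113. -114. -115. -116. -117. -117. -117. -118.
 -114.] left [-133. -132. -131. -131. -130. -129. -128. -128. -126. -124. -123. -123.
 -121.]
roller ((533.4382934570312, -74.2895278930664), (34.00065612792969, 13.909442901611328), 18.332569122314453)
floor ((555.7529907226562, -271.24298095703125), (95.38751983642578, 95.63975524902344), 62.509803771972656)
0.017453292519943295 [ 1.17701303e+00  1.50923674e-01  1.43795695e+00  3.77267551e-07
  1.55379601e+00 -1.34008781e-01]
```

```bash
cat >> h.py <<'E'
from scipy.spatial.transform import Rotation as Rn
AX=np.array([.553,.1145]);YAW=19.5
def m2w(x,y):
    a=np.radians(YAW);return AX+np.array([x*np.cos(a)-y*np.sin(a),x*np.sin(a)+y*np.cos(a)])
def w2m(p):
    a=np.radians(YAW);d=np.asarray(p)[...,:2]-AX;return d@np.array([[np.cos(a),-np.sin(a)],[np.sin(a),np.cos(a)]])
def state():
    o=bot.get_obs();R=Rn.from_quat(o['orientation']).as_matrix()
    print('t',round(o['t'],2),'p',o['ee_pos'].round(4),'yaw',np.degrees(np.arctan2(R[1,1],R[0,1])).round(1),'F',np.round(o['contact_force'],1),'open',round(float(o['opening']),3),'q',np.round(o['qpos'],2));return o
def rows(targets):
    """targets: x,y,z,yaw(deg of tool y) -> tool-frame rows"""
    o=state();R0=Rn.from_quat(o['orientation'])
    for x,y,z,yw in targets:
        a=np.radians(yw);Y=np.array([np.cos(a),np.sin(a),0]);Z=np.array([0,0,-1.]);R=Rn.from_matrix(np.stack([np.cross(Y,Z),Y,Z],1))
        s=R0.inv().apply(np.array([x,y,z])-o['ee_pos'])*100;r=np.degrees((R0.inv()*R).as_rotvec())
        print(s.round(2).tolist(),r.round(1).tolist())
E
python3 - <<'E'
from h import *
rows([(.148,.556,.231,75-100),(.42,-.09,.25,-25),(.5235,-.3228,.15,-117.6)])
E
```

```text
t 0.1 p [0.1476 0.5555 0.2307] yaw 75.1 F [-0.6  0.8 -0.8] open 1.004 q [ 1.18  0.15  1.44  0.    1.55 -0.13]
[-0.02, 0.06, -0.03] [-0.1, 0.0, 100.1]
[-42.9, -55.39, -1.87] [-0.1, 0.0, 100.1]
[-58.89, -75.22, 8.15] [0.0, -0.1, -167.3]
```

Request:
carry_out([
  [[-4.3,-5.5,-2,0,0,10,100],[-8.6,-11,-2,0,0,20,100],[-12.9,-16.5,-2,0,0,30,100],[-17.2,-22,-2,0,0,40,100],[-21.5,-27.5,-2,0,0,50,100],[-25.8,-33,-2,0,0,60,100],[-30,-38.5,-2,0,0,70,100],[-34.3,-44,-2,0,0,80,100],[-38.6,-50,-2,0,0,90,100],[-42.9,-55.4,-2,0,0,100,100]],
])

```text
t: 1.35
ee_pos: [0.3864, -0.0106, 0.2514]
orientation: [0.845, 0.536, 0.0, 0.0]
contact_force: [0.8, 0.9, 0.2]
opening: 1.005
finger_force: 0.0
```

```bash
python3 - <<'E'
from h import *
rows([(.5235,-.3228,.15,-117.6)])
E
```

```text
t 1.35 p [ 0.3864 -0.0106  0.2514] yaw -25.2 F [0.8 0.9 0.2] open 1.005 q [-0.23 -0.26  1.79  0.    1.62  0.21]
[-22.39, 25.71, 10.15] [0.0, -0.0, 92.4]
```

Request:
carry_out([
  [[-3.5,4,1,0,0,10,100],[-7,8,2,0,0,20,100],[-10.5,12,3,0,0,30,100],[-14,16,5,0,0,40,100],[-17,20,7,0,0,50,100],[-20,23,9,0,0,60,100],[-22.4,25.7,10,0,0,70,100],[-22.4,25.7,10,0,0,80,100],[-22.4,25.7,10,0,0,90,100],[-22.4,25.7,10,0,0,92.4,100]],
])

```text
t: 2.6
ee_pos: [0.5249, -0.3199, 0.1508]
orientation: [0.971, -0.238, -0.0, -0.0]
contact_force: [-0.9, -0.8, 0.2]
opening: 1.001
finger_force: 0.0
```

```bash
python3 - <<'E'
from h import *
rows([(.5235,-.3228,.04,-117.6)])
o=bot.get_obs();f=imaging.grab_frame('wrist');cv2.imwrite('pics/w1.png',f['pixels'])
np.savez('w1.npz',**f,ee=o['ee_pos'],q=o['orientation'])
E
```

```text
t 2.6 p [ 0.5249 -0.3199  0.1508] yaw -117.5 F [-0.9 -0.8  0.2] open 1.001 q [-0.67  0.27  1.46 -0.    1.42  1.38]
[0.02, 0.33, 11.08] [-0.0, 0.1, 0.1]
```

View pics/w1.png

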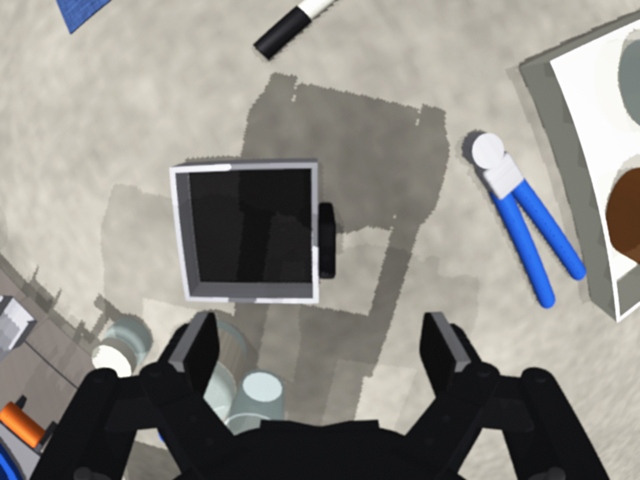

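The wrist view shows the tray (245,230) square to the gripper and its tab at (327,240), between the open fingers at x≈205 and 435.

```bash
cat >> h.py <<'E'
def wpts(f,ee,q):
    K=f['mtx'];v,u=np.mgrid[0:480,0:640];a=(u-K[0,2])/K[0,0];b=(v-K[1,2])/K[1,1];t=np.hypot(a,b)+1e-9
    k=np.tan(np.minimum(t,1.5))/t; z=f['z_map'];C=np.stack([a*k*z,b*k*z,z],-1)
    T=f['hand_eye'];C=C@T[:3,:3].T+T[:3,3];return C, C@Rn.from_quat(q).as_matrix().T+ee
E
python3 - <<'E'
from h import *
f=dict(np.load('w1.npz'));T,W=wpts(f,f['ee'],f['q'])
m=(W[...,2]>.058)&(W[...,2]<.072);m[:,:315]=0;m[:,345:]=0;m[:190]=0;m[290:]=0
print(m.sum(),'tab tool',T[m].mean(0),'world',W[m].mean(0),cv2.minAreaRect(W[m][:,:2].astype(np.float32)*1000))
m=(W[...,2]>.025)&(W[...,2]<.039);m[:,:165]=0;m[:,325:]=0;m[:150]=0;m[310:]=0
r=cv2.minAreaRect(W[m][:,:2].astype(np.float32)*1000);print('tray',r,w2m(np.array(r[0])/1000))
E
```

```text
1077 tab tool [0.00171641 0.00396909 0.08476966] world [ 0.52456198 -0.32415379  0.06601685] ((523.19921875, -323.4035949707031), (12.11569881439209, 39.40380096435547), 63.13493728637695)
tray ((549.4188842773438, -271.0600891113281), (115.4850082397461, 111.09341430664062), 62.846534729003906) [-0.13207831 -0.36224954]
```

Request:
carry_out([
  [[0.1,0.4,4,0,0,0,100],[0.1,0.4,7,0,0,0,80],[0.1,0.4,9.5,0,0,0,60],[0.1,0.4,11,0,0,0,60],[0.1,0.4,11.4,0,0,0,60],[0.1,0.4,11.4,0,0,0,0],[0.1,0.4,11.4,0,0,0,0],[0.1,0.4,11.4,0,0,0,0],[0.1,0.4,11.4,0,0,0,0],[0.1,0.4,11.4,0,0,0,0]],
], grip_force=40)

```text
t: 3.9
ee_pos: [0.5245, -0.3243, 0.0384]
orientation: [0.972, -0.236, 0.001, 0.0]
contact_force: [-0.1, 1.1, 6.5]
opening: 0.129
finger_force: 40.3
```

```bash
python3 - <<'E'
from h import *
T=[]
p0=bot.get_obs()['ee_pos'][:2]; p1=m2w(0,-.30-.061); p2=m2w(0,-.171-.061)
print(p1,p2)
rows([(*(p0+(p1-p0)*s),.0375,-117.1+(YAW+90-62.9)*s) for s in (.25,.5,.75,1)]+[(*p2,.0375,YAW-90)])
E
```

```text
[ 0.67350428 -0.22579358] [ 0.63044319 -0.10419283]
t 3.9 p [ 0.5245 -0.3243  0.0384] yaw -117.3 F [-0.1  1.1  6.5] open 0.129 q [-0.68  0.37  1.57 -0.    1.2   1.37]
[2.18, -3.9, 0.09] [0.0, -0.1, -11.8]
[4.36, -7.79, 0.09] [0.0, -0.1, -23.5]
[6.54, -11.69, 0.09] [0.1, -0.1, -35.1]
[8.72, -15.58, 0.1] [0.1, -0.1, -46.8]
[-0.68, -24.42, 0.08] [0.1, -0.1, -46.8]
```

Request:
carry_out([
  [[1.1,-1.95,-0.1,0,0,-5.9,0],[2.2,-3.9,-0.1,0,0,-11.7,0],[3.3,-5.85,-0.1,0,0,-17.6,0],[4.4,-7.8,-0.1,0,0,-23.4,0],[5.45,-9.75,-0.1,0,0,-29.3,0],[6.5,-11.7,-0.1,0,0,-35.1,0],[7.6,-13.6,-0.1,0,0,-41,0],[8.7,-15.6,-0.1,0,0,-46.8,0],[8.7,-15.6,-0.1,0,0,-46.8,0],[8.7,-15.6,-0.1,0,0,-46.8,0]],
])

```text
t: 5.15
ee_pos: [0.6727, -0.2253, 0.0384]
orientation: [0.986, 0.169, -0.0, 0.0]
contact_force: [-0.5, 0.7, -0.2]
opening: 0.132
finger_force: 39.4
```

```bash
python3 - <<'E'
from h import *
rows([(*m2w(0,-y-.061),.0375,YAW-90) for y in (.20,.171)])
o=bot.get_obs();f=imaging.grab_frame('wrist');T,W=wpts(f,o['ee_pos'],o['orientation'])
cv2.imwrite('pics/w2.png',f['pixels']);np.savez('w2.npz',**f,ee=o['ee_pos'],q=o['orientation'])
E
```

```text
t 5.15 p [ 0.6727 -0.2253  0.0384] yaw -70.6 F [-0.5  0.7 -0.2] open 0.132 q [-0.43  0.54  1.32 -0.    1.28  0.8 ]
[0.05, -9.93, 0.09] [0.0, 0.0, -0.1]
[0.04, -12.83, 0.09] [0.0, 0.0, -0.1]
```

View pics/w2.png

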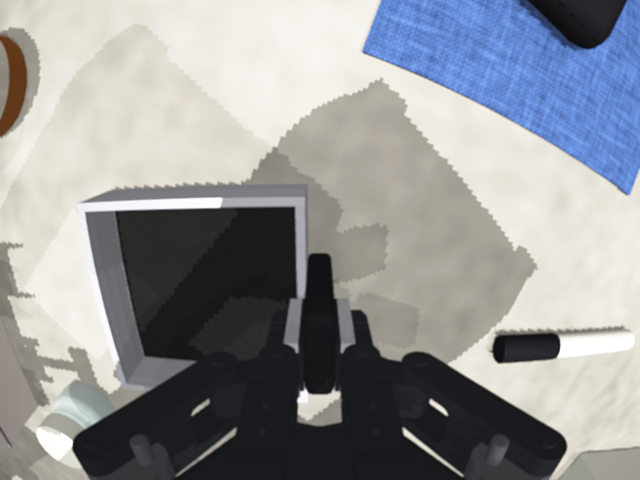

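The tray is held by its tab (320,320), square to the gripper; the way to the chute is clear on the left.

```bash
python3 - <<'E'
from h import *
f=dict(np.load('w2.npz'));T,W=wpts(f,f['ee'],f['q']);M=w2m(W)
for n,m in (('rim',(W[...,2]>.027)&(W[...,2]<.037)),('floor',(W[...,2]<.012)&(f['pixels'].max(2)<60)),('tab',(W[...,2]>.06)&(W[...,2]<.072))):
    m=m.copy();m[:180]=0;m[400:]=0;m[:,:75]=0;m[:,(310 if n!='tab' else 345):]=0
    if n=='tab': m[:,:300]=0
    q=M[m];print(n,m.sum(),np.percentile(q,[2,50,98],axis=0).round(4).tolist())
    print(cv2.minAreaRect(q.astype(np.float32)*1000))
E
```

```text
rim 6113 [[-0.0544, -0.3542], [0.0404, -0.2771], [0.0527, -0.2447]]
((-2.366313934326172, -299.63421630859375), (112.91445922851562, 110.80001068115234), 89.97169494628906)
floor 23131 [[-0.0467, -0.3455], [0.005, -0.2999], [0.0401, -0.2523]]
((-5.5378875732421875, -302.2333679199219), (94.52934265136719, 106.55178833007812), 0.1379261016845703)
tab 2954 [[-0.0198, -0.3685], [0.0041, -0.3607], [0.0174, -0.3545]]
((-1.8672828674316406, -359.9076843261719), (16.56261444091797, 40.45398712158203), 82.97660064697266)
```

Request:
carry_out([
  [[0.1,-2,-0.05,0,0,0,0],[0.1,-4,-0.05,0,0,0,0],[0.1,-6,-0.05,0,0,0,0],[0.1,-8,-0.05,0,0,0,0],[0.1,-10,-0.05,0,0,0,0],[0.1,-11.2,-0.05,0,0,0,0],[0.1,-12,-0.05,0,0,0,0],[0.1,-12.4,-0.05,0,0,0,0],[0.1,-12.7,-0.05,0,0,0,0],[0.1,-12.7,-0.05,0,0,0,0]],
])

```text
t: 6.45
ee_pos: [0.6315, -0.1053, 0.0387]
orientation: [0.986, 0.169, -0.0, 0.0]
contact_force: [0.2, 0.1, -1.2]
opening: 0.134
finger_force: 39.2
```

```bash
python3 - <<'E'
from h import *
o=state();f=imaging.grab_frame('wrist');T,W=wpts(f,o['ee_pos'],o['orientation'])
cv2.imwrite('pics/w3.png',f['pixels']);np.savez('w3.npz',**f,ee=o['ee_pos'],q=o['orientation'])
E
```

```text
t 6.45 p [ 0.6315 -0.1053  0.0387] yaw -70.5 F [ 0.2  0.1 -1.2] open 0.134 q [-0.29  0.41  1.51 -0.    1.22  0.95]
```

View pics/w3.png

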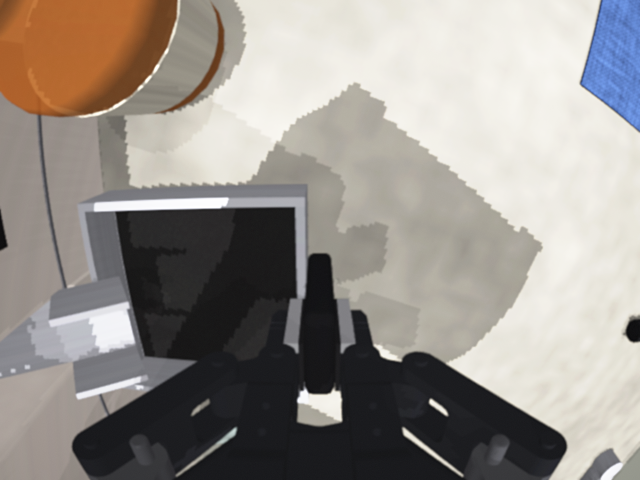

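The chute lip (100,330) is above the tray's inner wall, and the amber bottle (110,40) is clear.

```bash
python3 - <<'E'
from h import *
f=dict(np.load('w3.npz'));T,W=wpts(f,f['ee'],f['q']);M=w2m(W)
m=(W[...,2]>.027)&(W[...,2]<.036);m[:180]=0;m[400:]=0;m[:,310:]=0;m[:,:75]=0
print('rim',np.percentile(M[m],[1,99],axis=0).round(4).tolist())
m=(W[...,2]>.045)&(W[...,2]<.084);m[:270]=0;m[400:]=0;m[:,150:]=0
q=M[m];z=W[m][:,2];s=(q[:,1]<-.118)&(abs(q[:,0])<.04);print('chute',s.sum(),np.percentile(q[s],[1,5,50,95,99],axis=0).round(4).tolist(),z[s].max())
m=(W[...,2]>.045)&(W[...,2]<.12);m[320:]=0;m[:120]=0;m[:,100:]=0
print('face y',np.percentile(M[m][:,1],[5,25,50,75,95]).round(4))
for lo in (.02,.04,.06,.08,.1):
    s=m&(M[...,0]>lo)&(M[...,0]<lo+.02);print(lo,s.sum(),np.median(M[s][:,1]) if s.sum() else 0)
E
```

```text
rim [[-0.063, -0.2274], [0.0569, -0.114]]
chute 6515 [[-0.0205, -0.1552], [-0.0188, -0.1516], [-0.0072, -0.1332], [0.0194, -0.1202], [0.0197, -0.1185]] 0.0836155841245936
face y [-0.1339 -0.1159 -0.1153 -0.1147 -0.114 ]
0.02 3376 -0.11503936803222628
0.04 3078 -0.11517247063275246
0.06 2724 -0.11525217192272774
0.08 1938 -0.11530402577670962
0.1 0 0
```

Request:
carry_out([
  [[0,-0.1,0,0,0,0,0],[0,-0.15,0,0,0,0,0],[0,-0.2,0,0,0,0,0],[0,-0.25,0,0,0,0,0],[0,-0.3,0,0,0,0,0],[0,-0.3,0,0,0,0,0],[0,-0.3,0,0,0,0,0],[0,-0.3,0,0,0,0,0],[0,-0.3,0,0,0,0,0],[0,-0.3,0,0,0,0,0]],
])

```text
t: 7.75
ee_pos: [0.6306, -0.1029, 0.039]
orientation: [0.986, 0.169, 0.0, 0.001]
contact_force: [-1.2, -6.1, -0.6]
opening: 0.136
finger_force: 39.3
```

Request:
carry_out([
  [[0,-0.1,0.05,0,0,0,0],[0,-0.05,0.05,0,0,0,40],[0,-0.05,0.05,0,0,0,40],[0,-0.05,0.05,0,0,0,40],[0,-0.05,-1.5,0,0,0,40],[0,0,-5,0,0,0,40],[0,0,-10,0,0,0,40],[0,0,-15,0,0,0,40],[0,0,-20,0,0,0,40],[0,0,-22.5,0,0,0,40]],
])

```text
t: 9.0
ee_pos: [0.6307, -0.1022, 0.2684]
orientation: [0.986, 0.17, 0.002, 0.001]
contact_force: [0.4, 0.2, -0.4]
opening: 0.401
finger_force: 0.0
```

```bash
python3 - <<'E'
from h import *
rows([(.46,.07,.265,-64.4)])
f=imaging.grab_frame('top');np.savez('top1.npz',**f);P=world(f);M=w2m(P);im=f['pixels']
m=(P[...,2]>.025)&(P[...,2]<.038)&(abs(M[...,0])<.08)&(M[...,1]<-.1)&(M[...,1]>-.26)
print(m.sum(),np.percentile(M[m],[2,98],axis=0))
E
```

```text
t 9.0 p [ 0.6307 -0.1022  0.2684] yaw -70.5 F [ 0.4  0.2 -0.4] open 0.401 q [-0.28  0.27  1.22 -0.    1.65  0.95]
[-10.34, -21.94, 0.24] [0.2, -0.2, -6.1]
116 [[ 0.02848492 -0.22426882]
 [ 0.05459822 -0.11613533]]
```

Request:
carry_out([
  [[-1.7,-3.7,0.2,0,0,-1,40],[-3.4,-7.3,0.2,0,0,-2,40],[-5.2,-11,0.2,0,0,-3,40],[-6.9,-14.6,0.2,0,0,-4,40],[-8.6,-18.3,0.2,0,0,-5,40],[-10.3,-21.9,0.2,0,0,-6,40],[-10.3,-21.9,0.2,0,0,-6.1,40],[-10.3,-21.9,0.2,0,0,-6.1,40],[-10.3,-21.9,0.2,0,0,-6.1,40],[-10.3,-21.9,0.2,0,0,-6.1,40]],
])

```text
t: 10.3
ee_pos: [0.4606, 0.0693, 0.2616]
orientation: [0.975, 0.221, -0.0, 0.0]
contact_force: [0.2, 1.0, -0.1]
opening: 0.399
finger_force: 0.0
```

```bash
python3 - <<'E'
from h import *
rows([(.46,.07,.200,-64.4)])
o=bot.get_obs();f=imaging.grab_frame('wrist');T,W=wpts(f,o['ee_pos'],o['orientation'])
cv2.imwrite('pics/w4.png',f['pixels']);np.savez('w4.npz',**f,ee=o['ee_pos'],q=o['orientation'])
hsv=cv2.cvtColor(f['pixels'],cv2.COLOR_BGR2HSV);m=((hsv[...,0]<16)&(hsv[...,1]>150)&(hsv[...,2]>80)&(W[...,2]>.213)&(W[...,2]<.228)).astype(np.uint8)
n,l,s,c=cv2.connectedComponentsWithStats(m)
for i in range(1,n):
    if s[i,4]>15:print(c[i],s[i,4],T[l==i].mean(0).round(4),W[l==i].mean(0).round(4))
E
```

```text
t 10.3 p [0.4606 0.0693 0.2616] yaw -64.4 F [ 0.2  1.  -0.1] open 0.399 q [-0.02 -0.09  1.62 -0.    1.61  1.11]
[-0.02, -0.09, 6.16] [-0.0, 0.0, -0.0]
[504.12030075  97.3433584 ] 399 [0.1019 0.0983 0.042 ] [0.5949 0.0246 0.2196]
[314.72  274.808] 375 [ 0.0023 -0.0022  0.0418] [0.4618 0.0722 0.2198]
```

View pics/w4.png

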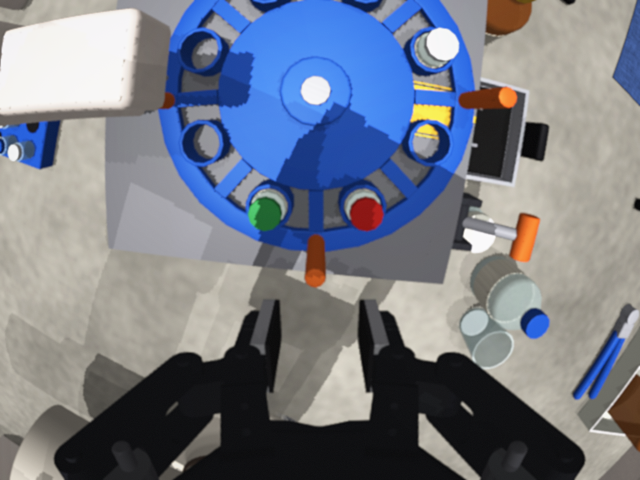

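The post top is at (315,275) between the fingers (265 and 370), red cap (366,213) is next to it anticlockwise, and the trap is at (430,105).

Request:
carry_out([
  [[0.2,-0.2,2,0,0,0,40],[0.2,-0.2,4,0,0,0,40],[0.2,-0.2,5.5,0,0,0,40],[0.2,-0.2,6.1,0,0,0,40],[0.2,-0.2,6.1,0,0,0,40],[0.2,-0.2,6.1,0,0,0,0],[0.2,-0.2,6.1,0,0,0,0],[0.2,-0.2,6.1,0,0,0,0],[0.2,-0.2,6.1,0,0,0,0],[0.2,-0.2,6.1,0,0,0,0]],
], grip_force=20)

```text
t: 11.6
ee_pos: [0.4615, 0.0724, 0.2014]
orientation: [0.975, 0.222, 0.001, 0.0]
contact_force: [-0.2, -1.3, 5.5]
opening: 0.13
finger_force: 20.1
```

```bash
python3 - <<'E'
from h import *
C=np.array([.5525,.1148]);p=bot.get_obs()['ee_pos'];d=p[:2]-C;r=np.hypot(*d);a0=np.degrees(np.arctan2(d[1],d[0]));print(r,a0)
rows([(*(C+r*np.array([np.cos(np.radians(a)),np.sin(np.radians(a))])),p[2],a+90) for a in np.linspace(a0,-93,10)[1:]])
E
```

```text
0.10043799789820622 -155.01250114481684
t 11.6 p [0.4615 0.0724 0.2014] yaw -64.4 F [-0.2 -1.3  5.5] open 0.13 q [-0.01 -0.07  1.72 -0.    1.48  1.11]
[0.06, 1.21, 0.0] [0.0, -0.0, -6.3]
[0.26, 2.4, 0.0] [0.0, -0.0, -13.2]
[0.61, 3.55, 0.0] [0.0, -0.0, -20.0]
[1.09, 4.66, 0.0] [0.0, -0.0, -26.9]
[1.7, 5.7, 0.01] [0.1, -0.0, -33.8]
[2.43, 6.66, 0.01] [0.1, -0.0, -40.7]
[3.27, 7.53, 0.01] [0.1, -0.0, -47.6]
[4.21, 8.29, 0.01] [0.1, -0.0, -54.5]
[5.23, 8.93, 0.01] [0.1, -0.0, -61.4]
```

Request:
carry_out([
  [[0.05,1.2,0,0,0,-6.5,0],[0.25,2.4,0,0,0,-13.2,0],[0.6,3.55,0,0,0,-20,0],[1.1,4.65,0,0,0,-27,0],[1.7,5.7,0,0,0,-34,0],[2.45,6.65,0,0,0,-41,0],[3.25,7.55,0,0,0,-47.5,0],[4.2,8.3,0,0,0,-54.5,0],[5.25,8.95,0,0,0,-61.5,0],[5.25,8.95,0,0,0,-61.5,0]],
])

```text
t: 12.85
ee_pos: [0.5482, 0.0156, 0.2014]
orientation: [0.724, 0.69, 0.001, -0.0]
contact_force: [1.3, 10.7, 7.8]
opening: 0.126
finger_force: 20.1
```

```bash
python3 - <<'E'
from h import *
o=state();f=imaging.grab_frame('wrist');T,W=wpts(f,o['ee_pos'],o['orientation'])
f2=imaging.grab_frame('top');P=world(f2)
for im,X in((f['pixels'],W),(f2['pixels'],P)):
    h=cv2.cvtColor(im,cv2.COLOR_BGR2HSV);m=((h[...,0]<4)|(h[...,0]>174))&(h[...,1]>150)&(h[...,2]>80)&(X[...,2]>.185)&(X[...,2]<.2)&(np.hypot(X[...,0]-.55,X[...,1]-.11)<.12)
    q=np.median(X[m],0);print(m.sum(),q,w2m(q),'ang mod',np.degrees(np.arctan2(*w2m(q)[::-1])))
cv2.imwrite('pics/w5.png',f['pixels'])
E
```

```text
t 12.85 p [0.5482 0.0156 0.2014] yaw -2.7 F [ 1.3 10.7  7.8] open 0.126 q [-0.11  0.11  1.55  0.    1.49 -0.07]
1470 [0.5794554  0.04161247 0.19178928] [ 0.00060761 -0.0775378 ] ang mod -89.5510252627667
0 [nan nan nan] [nan nan] ang mod nan
  return _methods._mean(a, axis=axis, dtype=dtype,
  ret = um.true_divide(
```

View pics/w5.png

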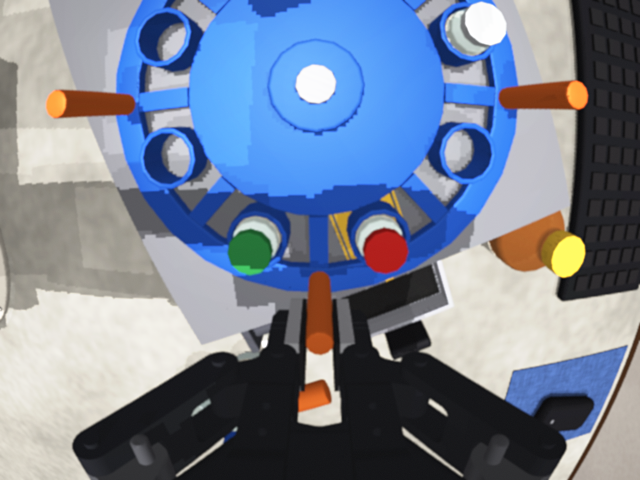

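Red cap (385,250) is centred over the yellow trap lines (module angle -89.6°). Releasing.

Request:
carry_out([
  [[0,0,0,0,0,0,15],[0,0,0,0,0,0,30],[0,0,0,0,0,0,30],[0,0,0,0,0,0,30],[0,0,-1,0,0,0,30],[0,0,-3,0,0,0,30],[0,0,-5,0,0,0,30],[0,0,-7,0,0,0,30],[0,0,-7,0,0,0,0],[0,0,-7,0,0,0,0]],
])

```text
t: 14.2
ee_pos: [0.5471, 0.0144, 0.2703]
orientation: [0.725, 0.689, -0.0, -0.0]
contact_force: [-0.1, 0.1, -1.4]
opening: 0.002
finger_force: 0.0
```

```bash
python3 - <<'E'
from h import *
o=bot.get_obs();f=imaging.grab_frame('wrist');T,W=wpts(f,o['ee_pos'],o['orientation']);print('cam in tool',f['hand_eye'][:3,3])
h=cv2.cvtColor(f['pixels'],cv2.COLOR_BGR2HSV);X=W
m=((h[...,0]<4)|(h[...,0]>174))&(h[...,1]>150)&(h[...,2]>80)&(X[...,2]>.185)&(X[...,2]<.2)&(np.hypot(X[...,0]-.55,X[...,1]-.11)<.12)
q=np.median(X[m],0);print(m.sum(),q,w2m(q),'ang mod',np.degrees(np.arctan2(*w2m(q)[::-1])))
m=(h[...,0]<16)&(h[...,1]>150)&(h[...,2]>80)&(X[...,2]>.155)&(X[...,2]<.172)&(X[...,1]<-.03)
if m.sum(): print('roller',m.sum(),X[m].mean(0),w2m(X[m].mean(0)))
rows([(*m2w(-.08,-.176),z,YAW) for z in (.27,.18,.105)])
E
```

```text
cam in tool [ 0.0831458   0.0008057  -0.14346407]
729 [0.57965845 0.04117906 0.19186739] [ 0.00065433 -0.07801413] ang mod -89.51945130656993
t 14.25 p [0.547  0.0144 0.27  ] yaw -2.9 F [-0.3  0.9 -0.7] open -0.0 q [-0.11  0.08  1.43 -0.    1.62 -0.06]
[-9.29, -0.6, 0.01] [-0.1, -0.0, -22.4]
[-9.29, -0.59, 9.01] [-0.1, -0.0, -22.4]
[-9.29, -0.58, 16.51] [-0.1, -0.0, -22.4]
```

```bash
python3 - <<'E'
from h import *
rows([(*m2w(-.08,-.180),z,YAW-90) for z in (.27,.18,.105)])
E
```

```text
t 14.25 p [0.547  0.0144 0.27  ] yaw -2.9 F [-0.3  0.9 -0.7] open -0.0 q [-0.11  0.08  1.43 -0.    1.62 -0.06]
[-9.66, -0.45, 0.01] [-0.1, 0.0, 67.6]
[-9.66, -0.44, 9.01] [-0.1, 0.0, 67.6]
[-9.66, -0.43, 16.51] [-0.1, 0.0, 67.6]
```

Request:
carry_out([
  [[-2,-0.1,0,0,0,10,0],[-4,-0.2,0,0,0,20,0],[-6,-0.3,0,0,0,30,0],[-8,-0.4,0,0,0,40,0],[-9.65,-0.45,0,0,0,50,0],[-9.65,-0.45,0,0,0,60,0],[-9.65,-0.45,3,0,0,67.6,0],[-9.65,-0.45,6,0,0,67.6,0],[-9.65,-0.45,9,0,0,67.6,0],[-9.65,-0.45,9,0,0,67.6,0]],
])

```text
t: 15.5
ee_pos: [0.5367, -0.0814, 0.1785]
orientation: [0.986, 0.169, -0.002, -0.001]
contact_force: [0.3, 0.3, 0.6]
opening: 0.003
finger_force: 0.0
```

```bash
python3 - <<'E'
from h import *
rows([(*m2w(-.08,-.180),.105,YAW-90)])
o=bot.get_obs();f=imaging.grab_frame('wrist');T,X=wpts(f,o['ee_pos'],o['orientation']);cv2.imwrite('pics/w6.png',f['pixels'])
h=cv2.cvtColor(f['pixels'],cv2.COLOR_BGR2HSV)
m=(h[...,0]<16)&(h[...,1]>150)&(h[...,2]>60)&(X[...,2]>.145)&(X[...,2]<.172)&(X[...,1]<-.03)
if m.sum(): print('roller',m.sum(),X[m].mean(0),w2m(X[m].mean(0)))
E
```

```text
t 15.5 p [ 0.5367 -0.0814  0.1785] yaw -70.5 F [0.3 0.3 0.6] open 0.003 q [-0.29  0.11  1.59 -0.    1.45  0.94]
[0.1, 0.09, 7.35] [-0.2, 0.2, 0.0]
roller 1535 [ 0.54162066 -0.07456045  0.16324464] [-0.07383632 -0.17441772]
```

View pics/w6.png

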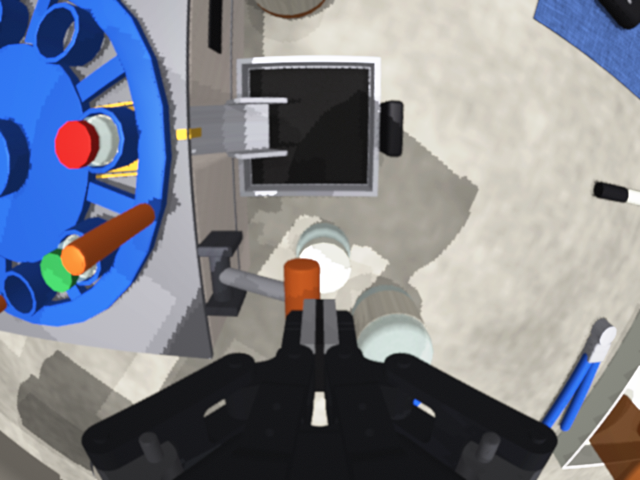

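Red vial (80,143) stands over the trap, the chute (260,125) is centred over the tray (310,125), and the fingertips are above the roller (300,285).

Request:
carry_out([
  [[0.1,0,1,0,0,0,0],[0.1,0,2.2,0,0,0,0],[0.1,0,3.6,0,0,0,0],[0.1,0,5,0,0,0,0],[0.1,0,6.4,0,0,0,0],[0.1,0,7.2,0,0,0,0],[0.1,0,7.4,0,0,0,0],[0.1,0,7.4,0,0,0,0],[0.1,0,7.4,0,0,0,0],[0.1,0,7.4,0,0,0,0]],
])

```text
t: 16.8
ee_pos: [0.5389, -0.0814, 0.1071]
orientation: [0.986, 0.17, 0.0, 0.0]
contact_force: [-0.4, -1.0, 5.6]
opening: 0.002
finger_force: 2.2
```

```bash
python3 - <<'E'
from h import *
state();f=imaging.grab_frame('wrist');cv2.imwrite('pics/w7.png',f['pixels'])
E
```

```text
t 16.8 p [ 0.5389 -0.0814  0.1071] yaw -70.5 F [-0.4 -1.   5.6] open 0.002 q [-0.29  0.16  1.68 -0.    1.3   0.94]
```

View pics/w7.png

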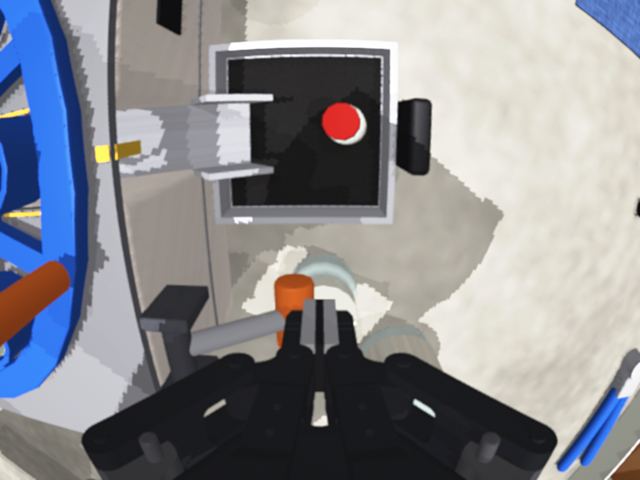

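The lever is fully down and the red vial is already in the tray at (343,122). I'll let the lever come back up.

Request:
carry_out([
  [[0,0,-1,0,0,0,0],[0,0,-2,0,0,0,0],[0,0,-3,0,0,0,0],[0,0,-4,0,0,0,0],[0,0,-5,0,0,0,0],[0,0,-6,0,0,0,0],[0,0,-7.5,0,0,0,0],[0,0,-10,0,0,0,0],[0,0,-13,0,0,0,0],[0,0,-13,0,0,0,0]],
])

```text
t: 18.1
ee_pos: [0.5396, -0.0816, 0.2396]
orientation: [0.986, 0.169, 0.002, 0.001]
contact_force: [-0.1, 0.2, -0.6]
opening: -0.001
finger_force: 0.0
```

```bash
python3 - <<'E'
from h import *
o=state();f=imaging.grab_frame('wrist');cv2.imwrite('pics/w8.png',f['pixels']);T,X=wpts(f,o['ee_pos'],o['orientation'])
h=cv2.cvtColor(f['pixels'],cv2.COLOR_BGR2HSV)
m=(h[...,0]<16)&(h[...,1]>150)&(h[...,2]>60)&(X[...,1]<-.04)&(w2m(X)[...,0]<-.03)&(X[...,2]>.08)&(w2m(X)[...,0]>-.1)
print('roller',m.sum(),np.percentile(X[m][:,2],[50,98]) if m.sum() else 0)
m=((h[...,0]<4)|(h[...,0]>174))&(h[...,1]>150)&(h[...,2]>80)&(X[...,2]<.1)&(X[...,2]>0)&(abs(w2m(X)[...,0])<.06)
print('red',m.sum(),w2m(X[m].mean(0)),X[m][:,2].max())
E
```

```text
t 18.1 p [ 0.5396 -0.0816  0.2396] yaw -70.5 F [-0.1  0.2 -0.6] open -0.001 q [-0.29  0.08  1.49 -0.    1.56  0.94]
roller 1412 [0.16481395 0.16684686]
red 382 [ 0.00152302 -0.20024633] 0.05288340893768548
```

View pics/w8.png

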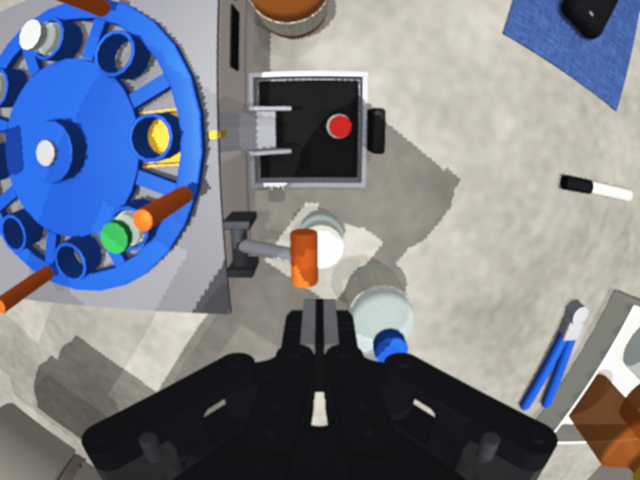

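The lever is up (roller top at 166 mm), the trap is closed with its pocket empty (160,138), the vial is in the tray (340,126), and the robot touches nothing.

```bash
python3 -c "
from plant import bot
print(bot.hand_in())"
```

```text
the job is handed in; nothing more can be done
None
```

The job is handed in at about 18 s: the red-capped vial is in the catch tray under the chute, the lever is back up with the trap closed, and no bystander or other vial was seen to be disturbed.

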